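Clamp a transducer in its V-block and line up the castle nut

TASK

Push the round steel transducer back into the V-block until it sits upright and centred against both faces, under the clamp pad. Then tighten the leaning brass castle nut (clockwise) until it is snug, and go on turning it the same way only until the next slot lines up with the cotter hole in the stud, so that the cotter pin could go straight in. Leave the nut tight and let go; do not disturb the other things on the bench.

Things in the scene. Friction and masses are not known exactly. Their poses are not given: they have to be found in the camera images.
- fixture: Fixed grey mounting fixture, base plate 230 x 270 mm, 12 mm thick, spanning x -120 to 110, y -135 to 135 mm in its frame; origin on the bench, +x points away from the robot into the V-block. A blue post carries the stud at x 0, y -85 mm; the stud's axis leans 28 degrees from upright towards the fixture's -x (towards the robot).
- seat (a point): Where the transducer's centre must end, 52 mm above the bench, at (35, 65, 52) mm in the fixture's frame; axes as the fixture. The aluminium V-block has upright faces 66 mm tall on the plate and 62 mm long, each at 45 degrees to the fixture's x (a 90 degree V, open to -x).
- transducer_mid (a point): Loose upright steel cylinder with a blue band near its foot, 54 mm diameter, 80 mm tall, about 0.5 kg; the point is its centre, half-way up. It stands on the base plate in front of the V (65 to 90 mm short of home, up to 20 mm to either side), free to slide. Its top is then 92 mm above the bench.
- clamp_pad (a point): Centre of the underside of the black rubber pad (26 x 34 mm) at the end of the steel clamp arm. The arm (14 mm thick, 28 mm wide) lies square to the stud, runs from under the nut in the fixture's +y and passes over the V, its highest edge about 140 mm above the bench. At the start the pad is 3 to 5.5 mm higher than the transducer's top; it touches that top when the nut is snug.
- nut_mid (a point): Brass castle nut, 62 mm tall: flange 64 mm diameter, 8 mm thick; hexagon 50 mm across flats, 36 mm tall; crown 18 mm tall with six 9 mm slots, one above the middle of each flat. The point is on its axis 31 mm above the flange's underside; z points up along the stud, outwards; x points through a slot and square to a flat (others every 60 degrees).
- cotter_hole (a point): Cotter hole (7 mm) through the dark steel stud (25 mm diameter) at the height of the nut's slots; the point is on the axis, x runs along the hole, z up along the stud. A red line on the stud's end face is parallel to the hole. The stud stands 0 to 6 mm proud of the crown. It does not turn during the job, but its clocking differs each time.
- thrust_washer (a joint): Dark washer under the nut that turns with it until snug; reads the nut's slack, rad: starts between -1.5 and -0.8, grows as the nut is turned clockwise seen from its outer end (negative about nut_mid's z), is 0 when snug and cannot go above. Nut and arm travel down along the stud 4 mm per rad of slack. Loose it takes 0.06 N m, from snug on 0.26 N m; it stays where it is left.
- nut (a joint): How far the nut has been turned on past snug, rad: 0 until snug; then it grows while the washer, now clamped, stays still. The first slot comes into line at 0.25 to 0.95 past snug; the one after that, 1.05 later, is too tight.
- cotter_pin: Bystander: dark split pin 81 mm long lying on the base plate, front right.
- grease_pot: Bystander: white pot, 34 mm diameter, 30 mm tall, on the base plate, right rear.
- spanner: Bystander: steel spanner 190 mm, bench right.
- driver: Bystander: green-handled screwdriver 190 mm, bench left front.
- solvent: Bystander: white bottle 160 mm tall with red cap, bench right.
- beaker: Bystander: glass beaker 90 mm tall, bench left.
- sample_jar: Bystander: amber jar 70 mm tall, bench left.
- spare_cell: Bystander: stepped aluminium part 60 mm tall, bench right front.

How it is judged:
On the way, in this order (a step that is already met when the one before it is completed fails the run):
1. the transducer is home in the V-block, within 3 mm, upright (horizontal distance between transducer_mid and seat below 0.003 m and angle between transducer_mid's own z axis and vertical below 0.05 rad and z of transducer_mid in the frame of seat below 0.004 m), for 0.2 s.
2. the nut is snug, with the transducer still home (all of step 1 and value of joint nut above 0.03 rad), for 0.1 s.
At the end, for the whole second after the job is handed in: The transducer stands upright within 3 mm of home in the V; the nut is tight (not backed off more than 0.06 rad) and 0.12 to 1.18 rad past snug; a slot is in line with the cotter hole within 0.1 rad; all at rest (all of step 1 and (angle between the x axis of nut_mid and the x axis of cotter_hole, either way round below 0.1 rad or angle between the x axis of nut_mid and the x axis of cotter_hole, either way round between 0.947 and 1.147 rad) and value of joint thrust_washer above -0.06 rad and value of joint nut between 0.12 and 1.18 rad and velocity of joint nut between -0.05 and 0.05 rad/s and linear speed of transducer below 0.01 m/s); the robot touches nothing.
It fails at once if the nut is turned on well past the first slot in line (more than 1.2 rad past snug) (value of joint nut above 1.2 rad).
It fails at once if a bystander is moved by more than 25 mm (distance of any of cotter_pin, grease_pot, spanner, driver, solvent, beaker, sample_jar, spare_cell from where it was at the start of the episode above 0.025 m).
It fails at once if the transducer is tipped by more than 0.35 rad (angle between transducer_mid's own z axis and vertical above 0.35 rad).
It also fails if it takes over 64 s, if anything falls off the work surface, if the arm or the gripper's body presses on something with over 40 N, if the wrist force passes 120 N, or if a joint passes its speed limit or range.

ROBOT

A 7-joint arm with a two-finger parallel gripper is mounted at the origin on the work surface. World frame = base frame: x ahead of the robot, y to its left, z up, the work surface at z = 0. Lengths are in m, angles in rad, forces in N, time in s.
With the tool pointing down it reaches from about 0.425 to 0.825 m from the base axis. Payload 3.6 kg.
Tool frame: the origin (TCP) lies where the fingers leave the gripper's body, on its centre line; the fingertips stand 73 mm ahead of it and the grasp point (between the pads) lies 54 mm ahead of it; x points along the fingers, y is the direction in which the jaws open and shut, and the axes are right-handed (so a half turn about x gives the same grasp; the last joint's range is limited). The gripper opens to 85 mm and grips with 20 to 120 N. Pads are 22 mm wide; open, the fingers measure 114 mm over their backs; the gripper's body (76 mm by 85 mm) begins 54 mm behind the grasp point. The pads swing forward as they close: fully open they stand 13 mm farther back than shut.
Start: joints at [1.121, 0.615, -0.013, 1.423, 0.008, 1.103, -0.04], TCP at [0.267, -0.592, 0.304] pointing down, gripper open.
Joint ranges: [-3.12, 3.12], [-0.3, 2.06], [-1.34, 1.32], [0.26, 2.42], [-1.36, 4.5], [0.01, 1.98], [-2.84, 2.84]. Speed limits (rad/s): [2.79, 2.79, 3.14, 3.14, 3.14, 3.14, 3.14].

INTERFACE

Orientations are given as a unit quaternion [x, y, z, w].
In Python, from station import arm, snapshot, camera_info, ticket gives the robot as it stands. Calls block until the motion is done:
- arm.movep(position, orientation): joint-space move of the TCP to a pose.
- arm.line_to(position, velocity=0.15, ori=None): straight line of the TCP; ori=None keeps the orientation; velocity is the mean speed in m/s.
- arm.move_j(angles): joint-space move.
- arm.move_gripper(opening, effort=None): opening from 0.0 (shut) to 1.0 (fully open); effort is the grip in N (None keeps the last); returns when the fingers have stopped.
- arm.pause(seconds).
- arm.ik(position, orientation): joint angles nearest the present ones, or None.
- snapshot(name): name is "side" or "top" or "wrist"; returns the picture (384x512x3 uint8, blue, green, red); there is no depth.
- camera_info(name): a dict with "fx", "fy", "cx", "cy" (pixels), "dist_coeffs" ([k1, k2, p1, p2, k3] as OpenCV has them; the pictures are not rectified), "R" (3x3) and "t" (3): a world point X has camera coordinates R X + t; the wrist camera has in their place "T_tool_cam" (4x4, takes a point from camera to tool coordinates, whose origin is the TCP and whose axes are the tool frame's). Camera axes: x right, y down, z forward; pixel columns grow to the right and rows downward; lengths in m; the calibration is good to about 2 mm. A picture is of the moment at which its call begins: read the wrist's pose just before it. camera_info takes no time and is no camera call.
A pose or a line that the arm cannot do raises arm.MotionError and nothing moves.
- ticket.finish_job(): hands the job in, once; it reports no verdict.
Readings, each from a call of its own:
- arm.read_time(): time.
- arm.read_joint_positions(): joint angles.
- arm.read_dq(): joint speeds.
- arm.read_effort(): joint torques, N m.
- arm.read_tool_pos(): TCP position.
- arm.read_eef_rot(): TCP orientation.
- arm.read_ft_force(): force on the tool from outside, world axes, zero at the start.
- arm.read_wrist_torque(): the same for the moment, N m.
- arm.read_opening(): opening from 0.0 (shut) to 1.0 (fully open).
Only numpy, scipy, OpenCV 4.12 (cv2) and the standard library are available. Lean on these libraries where they do the work, as an engineer would, in place of code of your own. Each camera call takes 0.05 s, during which the arm holds its last target.

## Working session

There is one attempt and no reset: what is moved stays moved. The work goes in short steps, each a Python script; the robot and the scene stay as the last script left them, time stands still between calls to the robot, and variables do not carry over. Pictures are saved under pics/ and viewed, and the job is handed in when it is done.

```bash
ls; mkdir -p pics
python3 - <<'E'
from station import arm, snapshot, camera_info
import cv2
print(arm.read_time(),arm.read_tool_pos(),arm.read_eef_rot())
for n in ("side","top","wrist"):
    cv2.imwrite(f"pics/{n}0.png",snapshot(n)); print(n,camera_info(n))
E
```

```text
pics
0.0 [ 0.2670829  -0.59194524  0.30273731] [-0.69109219 -0.14965281  0.69147083 -0.14786379]
side {'fx': 454.4461930642695, 'fy': 454.4461930642695, 'cx': 253.44345260153096, 'cy': 190.1842371617677, 'dist_coeffs': array([-0.07638731,  0.        ,  0.        ,  0.        ,  0.        ]), 'R': array([[ 0.99524968, -0.09728774,  0.00362893],
       [-0.07275641, -0.7680286 , -0.63626927],
       [ 0.06468832,  0.63298276, -0.77145852]]), 't': array([-0.54547113,  0.12315985,  1.51344253])}
top {'fx': 408.3109725934934, 'fy': 408.3109725934934, 'cx': 248.4223086078259, 'cy': 185.1030379065264, 'dist_coeffs': array([0.05066603, 0.        , 0.        , 0.        , 0.        ]), 'R': array([[-0.00884653, -0.9999562 ,  0.003055  ],
       [-0.97960135,  0.00805302, -0.20078929],
       [ 0.20075589, -0.00476897, -0.97962969]]), 't': array([0.0271593 , 0.55098   , 1.27064742])}
wrist {'fx': 280.87815149678266, 'fy': 280.87815149678266, 'cx': 256.5567374586775, 'cy': 193.8476850685897, 'dist_coeffs': array([0.00416768, 0.        , 0.        , 0.        , 0.        ]), 'T_tool_cam': array([[-7.39348728e-04, -3.15600927e-01,  9.48891726e-01,
        -6.98320915e-02],
       [ 9.99999280e-01,  6.63276879e-04,  9.99775809e-04,
         3.11920391e-04],
       [-9.44908115e-04,  9.48891783e-01,  3.15600209e-01,
        -8.08186629e-02],
       [ 0.00000000e+00,  0.00000000e+00,  0.00000000e+00,
         1.00000000e+00]])}
```

View pics/side0.png

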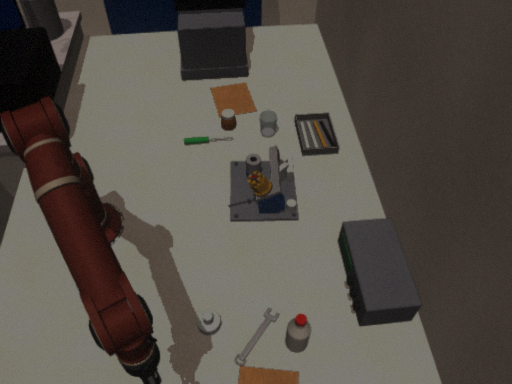

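View pics/top0.png

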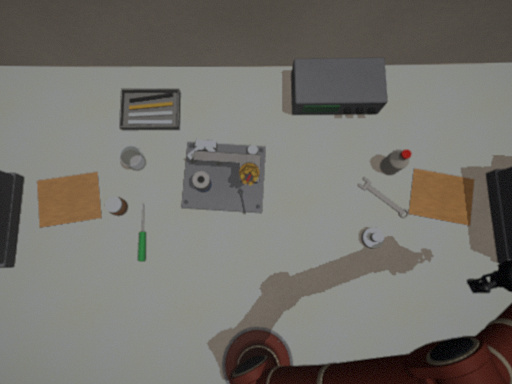

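View pics/wrist0.png

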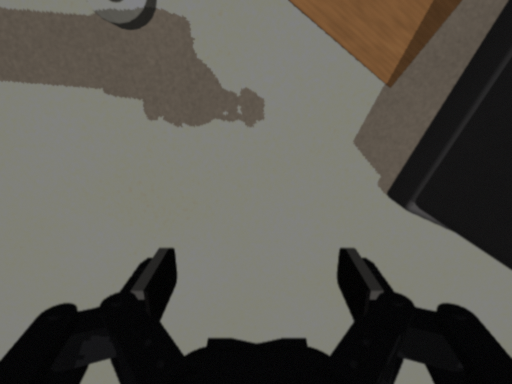

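The side view shows the fixture near (264,190) and the top view near (225,177): transducer at top-view (202,180), nut at (249,175). I'll enlarge both.

Run:
```python
import cv2
t=cv2.imread("pics/top0.png")[130:224,170:280]; cv2.imwrite("pics/top0z.png",cv2.resize(t,None,fx=6,fy=6,interpolation=cv2.INTER_CUBIC))
t=cv2.imread("pics/side0.png")[135:230,215:315]; cv2.imwrite("pics/side0z.png",cv2.resize(t,None,fx=6,fy=6,interpolation=cv2.INTER_CUBIC))
```

```text
(no output)
```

View pics/top0z.png

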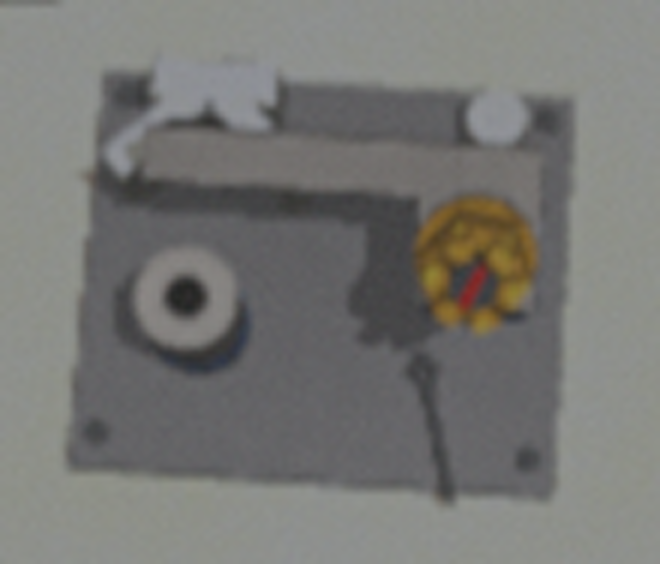

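View pics/side0z.png

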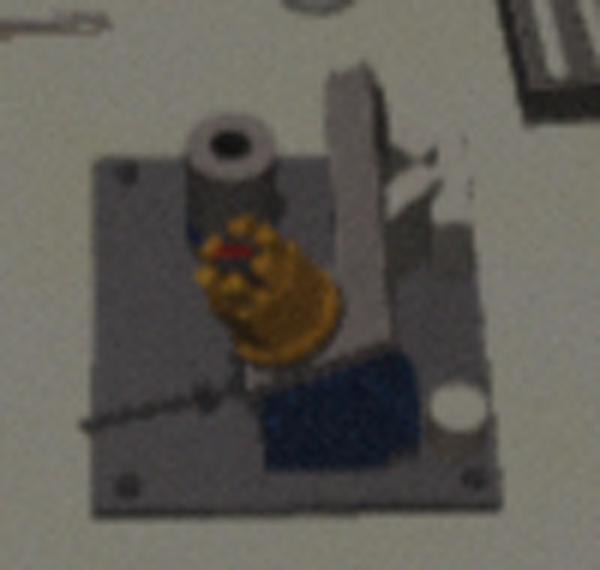

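```bash
cat > h.py <<'E'
import numpy as np, cv2, json, os
from scipy.spatial.transform import Rotation as Rn
from scipy.optimize import least_squares
from station import arm, snapshot, camera_info
CI={n:camera_info(n) for n in ("side","top","wrist")}
def KD(n):
    c=CI[n]; return np.array([[c['fx'],0,c['cx']],[0,c['fy'],c['cy']],[0,0,1.]]),np.array(c['dist_coeffs'])
def extr(n,pose=None):
    if n!='wrist': return np.array(CI[n]['R']),np.array(CI[n]['t'])
    p,q=pose; T=np.eye(4);T[:3,:3]=Rn.from_quat(q).as_matrix();T[:3,3]=p
    M=np.linalg.inv(T@np.array(CI[n]['T_tool_cam'])); return M[:3,:3],M[:3,3]
def proj(n,X,pose=None):
    K,D=KD(n);R,t=extr(n,pose)
    return cv2.projectPoints(np.atleast_2d(np.asarray(X,float)),cv2.Rodrigues(R)[0],t,K,D)[0].reshape(-1,2)
def ray(n,uv,pose=None):
    K,D=KD(n);R,t=extr(n,pose)
    d=cv2.undistortPoints(np.atleast_2d(np.asarray(uv,float)).reshape(-1,1,2),K,D).reshape(-1,2)
    d=np.c_[d,np.ones(len(d))]@R; return -R.T@t,d
def onz(n,uv,z,pose=None):
    o,d=ray(n,uv,pose); return o+d*((z-o[2])/d[:,2])[:,None]
def unz(uv,off,f=6): return (np.asarray(uv,float)+.5)/f-.5+np.asarray(off)
E
python3 - <<'E'
from h import *
tc=unz([(105,72),(573,97),(551,498),(68,468)],(170,130))
F=np.array([(110,135),(110,-135),(-120,-135),(-120,135)])/1000
W=onz('top',tc,.012)
print(W)
S=unz([(93,158),(500,505),(93,513)],(215,135)); print('side',onz('side',S,.012))
def fit(W,F):
    f=lambda p:(F@np.array([[np.cos(p[2]),np.sin(p[2])],[-np.sin(p[2]),np.cos(p[2])]])+p[:2]-W[:,:2]).ravel()
    r=least_squares(f,[.5,0,0]);print(r.x,np.round(r.fun*1000,1));return r.x
fit(W,F)
Ws=onz('side',S,.012); fit(Ws,F[[3,1,2]])
p=fit(np.vstack([W,Ws]),np.vstack([F,F[[3,1,2]]]))
for n,uv,off in (('top',(187,297),(170,130)),('side',(231,147),(215,135))):
    w=onz(n,unz([uv],off),.092)[0]; print(n,'trans',w)
E
```

```text
[[ 0.71408262  0.23101775  0.012     ]
 [ 0.69726902 -0.03603005  0.012     ]
 [ 0.46691822 -0.01997342  0.012     ]
 [ 0.48596681  0.24663098  0.012     ]]
side [[ 0.48470825  0.24641509  0.012     ]
 [ 0.6940807  -0.04016557  0.012     ]
 [ 0.46717425 -0.02404772  0.012     ]]
[ 0.59604765  0.10507213 -0.06788984] [ 0.9  1.3 -0.6 -1.   0.2 -1.5 -0.5  1.3]
[ 0.59506944  0.10254808 -0.07096554] [ 0.2 -0.7  1.1  0.3 -1.4  0.4]
[ 0.5955872   0.10403361 -0.06867742] [ 0.5  0.1 -1.2 -2.2 -0.3 -2.4 -0.8  0.3  0.4  0.5  2.   2.  -0.6  1.6]
top trans [0.56446695 0.17331451 0.092     ]
side trans [0.56331994 0.17232959 0.092     ]
```

```bash
cat >> h.py <<'E'
FIX=[0.5956,0.1040,-0.0687]
def fR(): return Rn.from_euler('z',FIX[2]).as_matrix()
def f2w(X): return np.atleast_2d(X)@fR().T+np.array([FIX[0],FIX[1],0])
def w2f(X): return (np.atleast_2d(X)-np.array([FIX[0],FIX[1],0]))@fR()
S28,C28=np.sin(np.radians(28)),np.cos(np.radians(28))
def axis(): return fR()@np.array([-S28,0,C28])
def tri(obs):
    A=np.zeros((3,3));b=np.zeros(3)
    for n,uv,pose in obs:
        o,d=ray(n,uv,pose);d=d[0]/np.linalg.norm(d[0]);P=np.eye(3)-np.outer(d,d);A+=P;b+=P@o
    X=np.linalg.solve(A,b);return X,[proj(n,X,p)[0]-uv for n,uv,p in obs]
def quat(xdir,ydir):
    x=xdir/np.linalg.norm(xdir);y=ydir-x*(x@ydir);y/=np.linalg.norm(y)
    return Rn.from_matrix(np.c_[x,y,np.cross(x,y)]).as_quat()
E
python3 - <<'E'
from h import *
X,e=tri([('top',unz((473,287),(170,130)),None),('side',unz((234,250),(215,135)),None)])
print('stud end',X,e,w2f(X)*1000)
# arm left end
for uv in [(140,135),(135,180),(540,150)]: print(w2f(onz('top',unz(uv,(170,130)),.125))*1000)
a=axis()
for roll in np.arange(0,360,30):
    y=Rn.from_rotvec(a*np.radians(roll)).apply(fR()[:,1]); q=quat(-a,y)
    r=[arm.ik(X+a*d,q) for d in (.02,.15)]
    print(roll,[None if k is None else np.round(k,2) for k in r])
for p in (30,40,50,60):
  for s in (-1,1):
    xd=fR()@np.array([np.cos(np.radians(p)),0,-np.sin(np.radians(p))]); q=quat(xd,s*fR()[:,1])
    out=[]
    for fx in (-.09,.008):
        k=arm.ik(f2w([fx,.065,.045])[0]-.073*xd,q); out.append(None if k is None else np.round(k,2))
    print(p,s,out)
E
```

```text
stud end [0.55037157 0.02279242 0.17220178] [array([0.014089  , 0.08895045]), array([ 0.08039475, -0.02734706])] [[-39.54716347 -84.12077236 172.20177607]]
[[ 41.70970731  94.24676598 125.        ]]
[[ 17.42943812  94.74489792 125.        ]]
[[  46.35729603 -114.01017312  125.        ]]
0 [array([ 0.5 ,  0.71, -0.96,  2.16,  1.65,  0.67, -0.15]), array([ 0.7 ,  0.43, -1.17,  2.17,  1.17,  0.63,  0.23])]
30 [array([ 0.5 ,  0.71, -0.96,  2.16,  1.65,  0.67,  0.37]), array([ 0.46,  0.31, -0.77,  2.18,  0.97,  0.43,  0.95])]
60 [array([ 0.5 ,  0.71, -0.96,  2.16,  1.65,  0.67,  0.9 ]), array([ 0.69,  0.42, -1.15,  2.17,  1.16,  0.62,  1.29])]
90 [array([ 0.5 ,  0.71, -0.96,  2.16,  1.65,  0.67,  1.42]), array([ 0.69,  0.42, -1.15,  2.17,  1.16,  0.62,  1.81])]
120 [array([ 0.02,  0.53, -0.2 ,  2.18,  1.77,  0.2 ,  1.74]), array([-0.57,  0.26,  0.52,  2.2 , -0.22,  0.24, -2.58])]
150 [array([-0.11,  0.52, -0.02,  2.18,  1.98,  0.11,  2.04]), array([-0.37,  0.24,  0.26,  2.2 ,  0.12,  0.24, -2.4 ])]
180 [array([-0.11,  0.52, -0.02,  2.18,  1.98,  0.11,  2.57]), array([-0.15,  0.23, -0.  , 
[... 706 characters left out ...]
30 1 [None, array([-0.05,  1.14, -0.77,  2.33,  2.45,  1.59, -1.09])]
40 -1 [None, array([-0.01,  1.01, -0.77,  2.27,  2.31,  1.27,  2.14])]
40 1 [None, array([ 0.17,  1.23, -1.15,  2.26,  2.29,  1.57, -0.72])]
50 -1 [array([-0.1 ,  0.9 , -0.77,  2.4 ,  2.13,  1.15,  2.04]), array([-0.2 ,  0.81, -0.39,  2.18,  2.24,  0.75,  2.07])]
50 1 [array([ 0.09,  1.11, -1.15,  2.4 ,  2.05,  1.47, -0.89]), array([ 0.21,  1.13, -1.15,  2.17,  2.08,  1.32, -0.6 ])]
60 -1 [array([-0.27,  0.72, -0.39,  2.3 ,  2.08,  0.62,  2.1 ]), array([-0.41,  0.74, -0.01,  2.08,  2.1 ,  0.29,  2.17])]
60 1 [array([ 0.16,  1.02, -1.15,  2.29,  1.87,  1.21, -0.69]), array([ 0.17,  0.96, -0.96,  2.06,  1.83,  0.95, -0.46])]
```

```bash
cat >> h.py <<'E'
def snap(name,out):
    pose=(np.array(arm.read_tool_pos()),np.array(arm.read_eef_rot()))
    im=snapshot(name); cv2.imwrite(f'pics/{out}.png',im); json.dump([p.tolist() for p in pose],open(f'pics/{out}.json','w'))
    return im,pose
def loadpose(out): return [np.array(v) for v in json.load(open(f'pics/{out}.json'))]
E
python3 - <<'E'
from h import *
X=np.array([.5504,.0228,.1722]);a=axis()
q=quat(-a,fR()[:,1])
arm.movep(X+a*.16,q)
snap('wrist','w1'); print(arm.read_time(),arm.read_joint_positions(),arm.read_tool_pos())
E
```

```text
2.5583 [ 0.72157752  0.4036616  -1.17215491  2.16627387  1.12123893  0.623464
  0.27699134] [0.47582495 0.02701447 0.31332914]
```

View pics/w1.png

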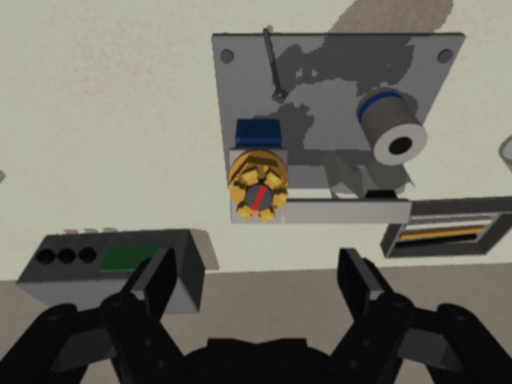

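The wrist view shows the nut crown at about (259,198) with the red line, transducer top at (400,143) and the clamp arm along row 210. I'll zoom on the crown.

Run:
```python
import cv2
t=cv2.imread("pics/w1.png")
cv2.imwrite("pics/w1z.png",cv2.resize(t[140:232,220:300],None,fx=7,fy=6.4,interpolation=cv2.INTER_CUBIC) if 0 else cv2.resize(t[142:232,215:305],None,fx=6.5,fy=6.5,interpolation=cv2.INTER_CUBIC))
```

```text
(no output)
```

View pics/w1z.png

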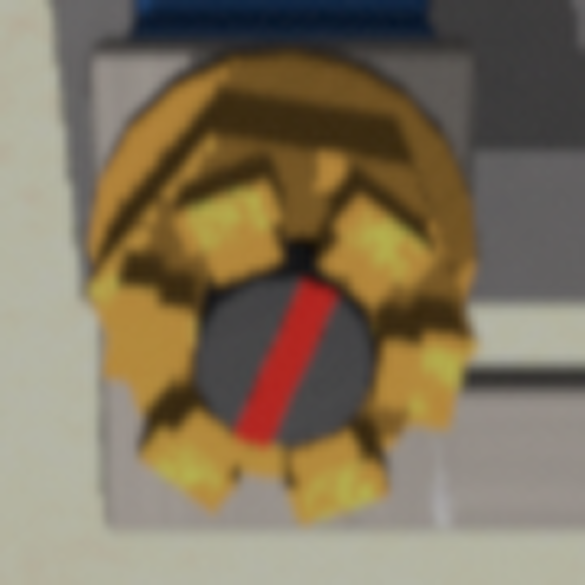

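Run:
```python
from h import *
off=(215,142);pose=loadpose('w1');a=axis();f=6.5
obs=[('top',unz((473,287),(170,130)),None),('side',unz((234,250),(215,135)),None),('wrist',unz((285,360),off,f),pose)]
X,e=tri(obs);print('stud end',X,w2f(X)*1000,e)
ex=fR()[:,1]; ey=np.cross(a,ex)   # right-handed (ex,ey,a)
def plane(uv,P):
    o,d=ray('wrist',uv,pose); return o+d*(((P-o)@a)/(d@a))[:,None]
L=plane(unz([(318,283),(255,440)],off,f),X); v=L[1]-L[0]; print('line len',np.linalg.norm(v)*1000,'ang',np.degrees(np.arctan2(v@ey,v@ex))%180)
E_=plane(unz([(195,350),(376,350),(285,275),(285,445)],off,f),X); print('ellipse',np.linalg.norm(E_[0]-E_[1]),np.linalg.norm(E_[2]-E_[3]))
B=unz([(235,235),(377,250),(425,378),(338,482),(190,465),(148,338)],off,f)
for d in (0,.003,.006):
    Q=plane(B,X-a*d); 
    c=Q.mean(0); w=Q-c; ang=np.degrees(np.arctan2(w@ey,w@ex)); print(d,(c-(X-a*d))*1000,'off axis',ang%60,np.linalg.norm(w,axis=1)*1000)
# axis at z offsets, fixture-plane checks: plate corners in wrist
print(w2f(plane(B,X))*1000)
W=onz('wrist',[(214,34),(463,34)],.012,pose); print(w2f(W)*1000)
print('trans',w2f(onz('wrist',[(400,144)],.092,pose))*1000)
```

```text
stud end [0.55030902 0.02306352 0.17096202] [[-39.62818239 -83.85459822 170.96202354]] [array([-0.0782231 ,  0.20158158]), array([0.05066326, 0.16930203]), array([0.24038045, 0.75748998])]
line len 23.748684956296685 ang 69.29400333068406
ellipse 0.02414935149328112 0.024047712501417295
0 [-0.66660999 -0.10603464 -0.34973648] off axis [50.9770715  51.7426014  52.05036023 52.15103821 49.44452203 50.49840203] [18.46253602 19.34726782 18.89886323 19.11008787 19.98073538 18.5563687 ]
0.003 [ 0.24767114 -0.15201351  0.13692689] off axis [50.9770715  51.7426014  52.05036023 52.15103821 49.44452203 50.49840203] [18.70266245 19.5989012  19.1446646  19.35863645 20.24060773 18.79771553]
0.006 [ 1.16195227 -0.19799238  0.62359025] off axis [50.9770715  51.7426014  52.05036023 52.15103821 49.44452203 50.49840203] [18.94278887 19.85053458 19.39046596 19.60718503 20.50048008 19.03906236]
[[ -55.5069939   -90.6156259   162.5191097 ]
 [ -53.69984879  -72.02640451  163.4799858 ]
 [ -37.97812543  -65.28889742  171.83937439]
 [ -24.65809352  -76.80069467  178.92176099]
 [ -26.88200325  -96.99729776  177.73928721]
 [ -42.99058141 -102.30793666  169.17420428]]
[[-120.75262424 -130.30374295   12.        ]
 [-120.06893475  130.52923062   12.        ]]
trans [[-38.34877393  66.96458378  92.        ]]
```

```bash
cat >> h.py <<'E'
P50=np.radians(50); XD=fR()@np.array([np.cos(P50),0,-np.sin(P50)]); QP=quat(XD,-fR()[:,1])
def tip(fx,fy,z): return f2w([fx,fy,z])[0]-.073*XD
E
python3 - <<'E'
from h import *
arm.move_gripper(0.0,40)
arm.movep(tip(-.092,.066,.16),QP)
print(arm.read_time(),arm.read_joint_positions())
arm.line_to(tip(-.088,.066,.038),.12)
print(arm.read_time(),arm.read_ft_force(),w2f(arm.read_tool_pos()+.073*XD)*1000)
snap('wrist','w2'); snap('side','s2')
E
python3 -c "
import cv2
t=cv2.imread('pics/s2.png')[120:235,205:325]; cv2.imwrite('pics/s2z.png',cv2.resize(t,None,fx=5,fy=5,interpolation=cv2.INTER_CUBIC))"
```

```text
5.0833 [-0.08031687  0.56208921 -0.75130335  2.33959888  1.85979476  0.84344426
  2.29668439]
6.25 [0.48746485 0.52466344 0.373468  ] [[-87.81839394  66.14332377  38.61876236]]
```

View pics/w2.png

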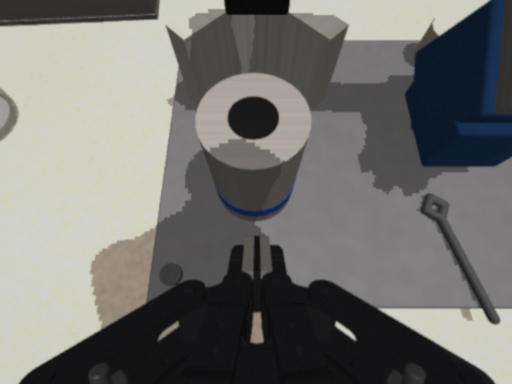

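View pics/s2z.png

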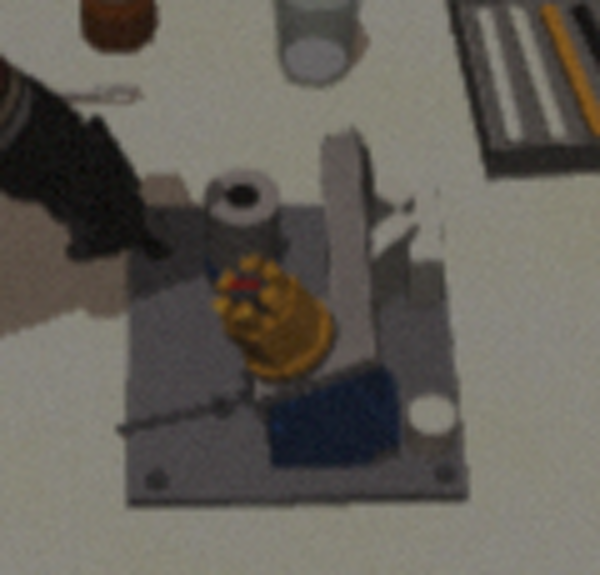

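The wrist picture shows the transducer (top at (252,118)) straight ahead of the shut fingers (258,240), V apex at about (250,95) and the cotter pin clear to the right. Pushing now.

Run:
```python
from h import *
xf=fR()[:,0]
f0=np.array(arm.read_ft_force())
def st(): 
    F=(np.array(arm.read_ft_force())-f0)@fR(); return np.round(F,2)
arm.line_to(tip(-.015,.0655,.038),.04); print(arm.read_time(),st())
fx=-.015
while fx<.012:
    fx+=.002; arm.line_to(tip(fx,.0655,.038),.03); arm.pause(.05); F=st(); print(round(fx,3),F, np.round(w2f(arm.read_tool_pos()+.073*XD)*1000,1))
    if F[0]<-8: break
snap('wrist','w3'); print(arm.read_time())
```

```text
8.325 [-6.14 -0.53  4.28]
-0.013 [-5.6  -0.39  4.8 ] [[-15.   66.2  37.7]]
-0.011 [-5.64  0.92  4.39] [[-13.   66.2  37.8]]
-0.009 [-5.84  0.02  4.92] [[-11.   66.2  37.7]]
-0.007 [-4.93 -0.19  4.63] [[-9.  66.2 37.7]]
-0.005 [-6.   -0.82  3.9 ] [[-7.  66.3 37.7]]
-0.003 [-5.37  0.65  3.26] [[-5.  66.2 37.7]]
-0.001 [-5.51 -0.19  3.85] [[-3.  66.3 37.7]]
0.001 [-6.03  0.64  4.69] [[-1.  66.3 37.7]]
0.003 [-5.97  0.08  4.65] [[ 1.  66.3 37.7]]
0.005 [-10.25  -0.19   8.9 ] [[ 1.4 66.3 37.7]]
11.375
```

View pics/w3.png

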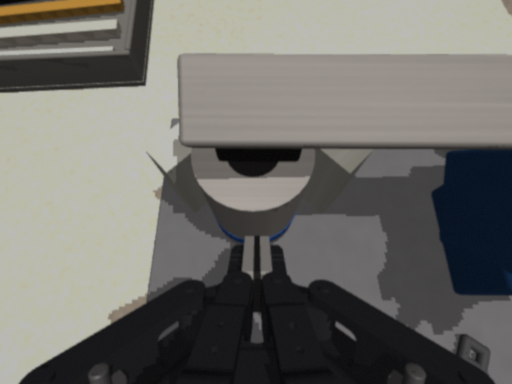

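Run:
```python
from h import *
for fx in (.007,.010):
    arm.line_to(tip(fx,.0655,.038),.03); arm.pause(.15); F=np.array(arm.read_ft_force())@fR(); print(fx,F.round(1), np.round(w2f(arm.read_tool_pos()+.073*XD)*1000,1))
snap('wrist','w4')
p=loadpose('w4'); im=cv2.imread('pics/w4.png')
# predicted home top circle
th=np.linspace(0,2*np.pi,60)
for c,col in (((.035,.065),(0,255,0)),):
    P=f2w(np.c_[c[0]+.027*np.cos(th),c[1]+.027*np.sin(th),0*th+.092]); 
    for u in proj('wrist',P,p): cv2.circle(im,tuple(np.round(u*1).astype(int)),0,col,-1)
cv2.imwrite('pics/w4z.png',cv2.resize(im[100:260,140:380],None,fx=3,fy=3,interpolation=cv2.INTER_NEAREST))
print(arm.read_time())
```

```text
0.007 [-14.3  -1.    9.2] [[ 1.7 66.5 37.1]]
0.01 [-20.6  -1.3  10.6] [[ 2.2 66.7 36.1]]
12.225
```

View pics/w4z.png

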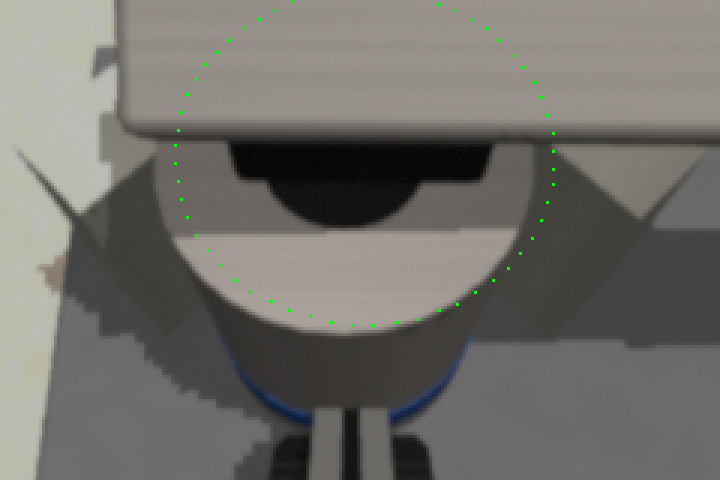

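Run:
```python
from h import *
p=loadpose('w4'); im=cv2.imread('pics/w4.png')
big=cv2.resize(im,None,fx=3,fy=3,interpolation=cv2.INTER_CUBIC)
def pt(X): return tuple(np.round((proj('wrist',f2w(np.array(X)/1000),p)[0]+.5)*3-.5).astype(int)-np.array([360,300]))
big=big[300:800,360:1160].copy()
A=(35+38.18,65)
for s in (1,-1):
    e=(A[0]-43.84,65+s*43.84)
    for q1,q2 in (((*A,78),(*e,78)),((*e,78),(*e,12)),((*A,12),(*e,12))): cv2.line(big,pt(q1),pt(q2),(0,255,0),1)
cv2.line(big,pt((-120,135,12)),pt((110,135,12)),(0,0,255),1)
cv2.imwrite('pics/w4o.png',big)
```

```text
(no output)
```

View pics/w4o.png

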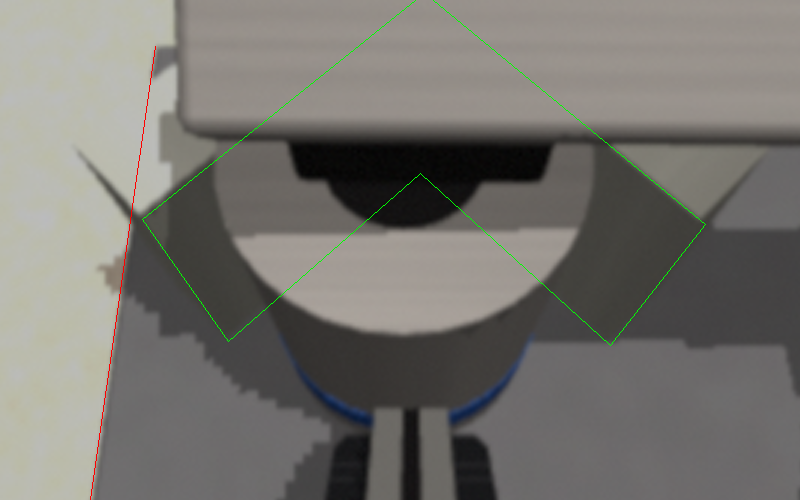

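Run:
```python
from h import *
p=loadpose('w4')
def c(uv): return (np.array(uv,float)+[360,300]+.5)/3-.5
rim=c([(222,215),(250,270),(300,312),(350,330),(403,335),(450,330),(510,305),(560,262),(588,215)])
W=w2f(onz('wrist',rim,.092,p))*1000
r=least_squares(lambda v:np.hypot(W[:,0]-v[0],W[:,1]-v[1])-v[2],[35,65,27]);print(r.x,r.fun.round(1))
r=least_squares(lambda v:np.hypot(W[:,0]-v[0],W[:,1]-v[1])-27,[35,65]);print(r.x,r.fun.round(1))
V=w2f(onz('wrist',c([(138,213),(703,220)]),.078,p))*1000; print(V)
V=w2f(onz('wrist',c([(228,335),(607,338)]),.012,p))*1000; print(V)
```

```text
[33.37441612 67.96615808 27.04008093] [-0.3  0.1  0.3  0.1 -0.1 -0.1 -0.2 -0.1  0.2]
[33.32530429 67.96505064] [-0.3  0.2  0.3  0.1 -0.1 -0.1 -0.2 -0.1  0.3]
[[ 30.29811432 109.52863718  78.        ]
 [ 29.96808208  21.32262568  78.        ]]
[[ 30.75587217 108.89700387  12.        ]
 [ 30.90406603  21.84486128  12.        ]]
```

The rim fit puts the transducer at (33.3, 68.0) with the V's true seat at about (36.0, 65.4). So it is stuck on the left face, 2.7 mm short. I'll straddle it with partly opened fingers so that the left finger drives it along that face.

```bash
sed -i 's/^FIX=.*/FIX=[0.5966,0.1043,-0.0687]/' h.py
python3 - <<'E'
from h import *
def F(): return np.array(arm.read_ft_force())@fR()
arm.line_to(tip(-.022,.0665,.038),.08)
arm.move_gripper(0.40)
print(arm.read_opening(),F().round(1))
arm.line_to(tip(-.022,.065,.038),.08); f0=F()
fx=-.006; arm.line_to(tip(fx,.065,.038),.06); print((F()-f0).round(1))
while fx<.022:
    fx+=.002; arm.line_to(tip(fx,.065,.038),.03); arm.pause(.05); f=F()-f0; print(round(fx,3),f.round(1), np.round(w2f(arm.read_tool_pos()+.073*XD)*1000,1))
    if f[0]<-15: break
arm.pause(.1)
snap('wrist','w5');p=loadpose('w5')
big=cv2.resize(cv2.imread('pics/w5.png'),None,fx=3,fy=3,interpolation=cv2.INTER_CUBIC)[300:850,360:1160]
cv2.imwrite('pics/w5z.png',big);print(arm.read_time())
E
```

```text
0.402270389302792 [ 0.2 -0.7  0.8]
[-0.2 -0.6  0.2]
-0.004 [-0.   0.4  0.6] [[-4.1 65.1 38. ]]
-0.002 [-0.2 -0.7  1.3] [[-2. 65. 38.]]
0.0 [-0.9 -0.4  0.4] [[ 0.1 65.  38. ]]
0.002 [-0.8 -1.1  0. ] [[ 2.1 65.  38. ]]
0.004 [ 0.1  0.1 -0.3] [[ 4. 65. 38.]]
0.006 [-1.6 -0.2  0.5] [[ 5.4 65.2 37.8]]
0.008 [-4.5 -0.6  1.5] [[ 6.3 65.5 37.5]]
0.01 [-6.   0.8  1.9] [[ 7.4 66.2 37.1]]
0.012 [-9.   0.8  3.8] [[ 8.2 66.7 36.9]]
0.014 [-11.9   0.7   4.9] [[ 9.  67.  36.7]]
0.016 [-16.5  -0.6   8.9] [[ 9.4 67.  36.6]]
17.3083
```

View pics/w5z.png

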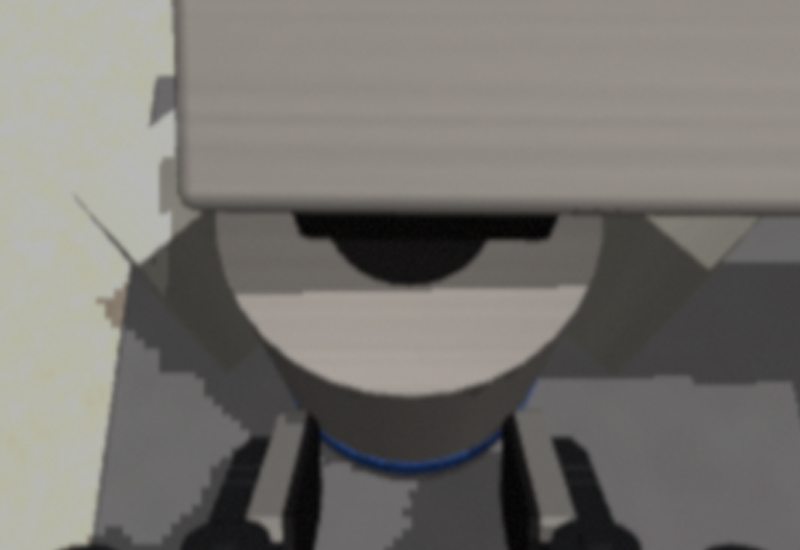

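Run:
```python
from h import *
def F(): return np.array(arm.read_ft_force())@fR()
for fx,fy in ((.012,.062),(.012,.058),(.012,.055),(.014,.055),(.016,.055)):
    arm.line_to(tip(fx,fy,.038),.03); arm.pause(.05); f=F(); print(fx,fy,f.round(1), np.round(w2f(arm.read_tool_pos()+.073*XD)*1000,1))
    if np.linalg.norm(f[:2])>30: break
arm.pause(.1)
snap('wrist','w6');p=loadpose('w6')
big=cv2.resize(cv2.imread('pics/w6.png'),None,fx=3,fy=3,interpolation=cv2.INTER_CUBIC)[300:850,360:1160]
cv2.imwrite('pics/w6z.png',big);print(arm.read_time())
```

```text
0.012 0.062 [-5.6  3.2 -0.5] [[ 9.8 64.3 37.1]]
0.012 0.058 [-4.9  4.8 -2.6] [[ 8.9 62.2 36.9]]
0.012 0.055 [-6.4  8.5 -1.5] [[ 8.2 60.7 36.9]]
0.014 0.055 [-10.2   7.8  -0.1] [[ 8.8 60.9 36.7]]
0.016 0.055 [-13.6   6.7   3.2] [[ 9.7 61.2 36.6]]
19.0583
```

View pics/w6z.png

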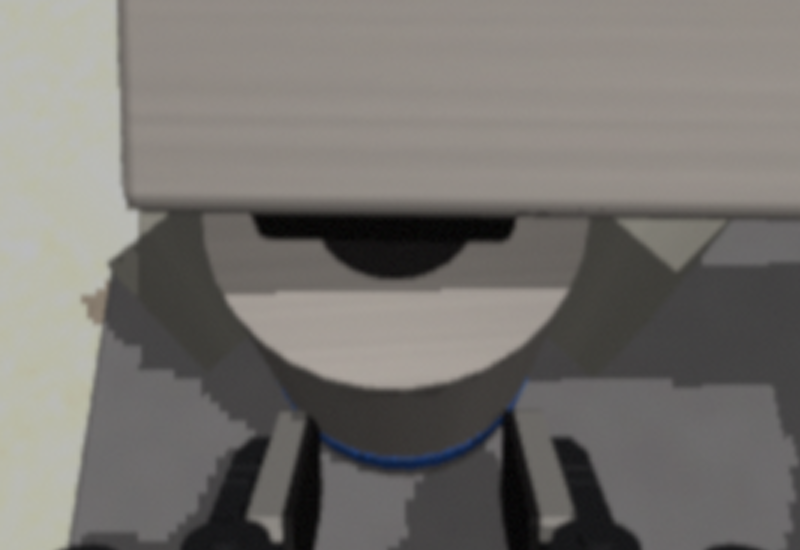

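Run:
```python
from h import *
p=loadpose('w6')
def c(uv): return (np.array(uv,float)+[360,300]+.5)/3-.5
rim=c([(209,270),(227,295),(255,333),(300,366),(340,382),(394,390),(450,383),(500,362),(540,330),(568,290),(582,262)])
W=w2f(onz('wrist',rim,.092,p))*1000
r=least_squares(lambda v:np.hypot(W[:,0]-v[0],W[:,1]-v[1])-27,[35,65]);print(r.x,r.fun.round(1))
V=w2f(onz('wrist',c([(108,262),(680,270)]),.078,p))*1000; print(V, V.mean(0)+[5.6,0,0])
V=w2f(onz('wrist',c([(210,368),(592,374)]),.012,p))*1000; print(V,V.mean(0)+[5.6,0,0])
```

```text
[33.83239384 64.0105227 ] [ 0.4 -0.4 -0.2 -0.1  0.   0.1  0.2  0.1 -0.  -0.2 -0. ]
[[ 29.49800301 108.64452139  78.        ]
 [ 29.4864171   20.8646413   78.        ]] [35.09221006 64.75458135 78.        ]
[[ 30.4433578  108.2050138   12.        ]
 [ 30.42580571  21.46235514  12.        ]] [36.03458175 64.83368447 12.        ]
```

Run:
```python
from h import *
def F(): return np.array(arm.read_ft_force())@fR()
for fx,fy in ((.013,.059),(.014,.063),(.017,.063),(.020,.062),(.022,.061)):
    arm.line_to(tip(fx,fy,.038),.04); arm.pause(.05); f=F(); print(fx,fy,f.round(1), np.round(w2f(arm.read_tool_pos()+.073*XD)*1000,1))
    if np.linalg.norm(f[:2])>30: break
arm.pause(.1)
snap('wrist','w7');p=loadpose('w7')
big=cv2.resize(cv2.imread('pics/w7.png'),None,fx=3,fy=3,interpolation=cv2.INTER_CUBIC)[300:850,360:1160]
cv2.imwrite('pics/w7z.png',big);print(arm.read_time())
```

```text
0.013 0.059 [-9.2  4.  -0.6] [[ 9.3 62.6 36.7]]
0.014 0.063 [-7.8  2.6  0.1] [[10.6 65.1 36.6]]
0.017 0.063 [-14.8   1.9   6. ] [[11.3 65.1 36.4]]
0.02 0.062 [-20.7   0.2   8.1] [[12.1 64.6 36.2]]
0.022 0.061 [-25.1  -0.6  12.7] [[12.5 64.4 36.1]]
20.7333
```

View pics/w7z.png

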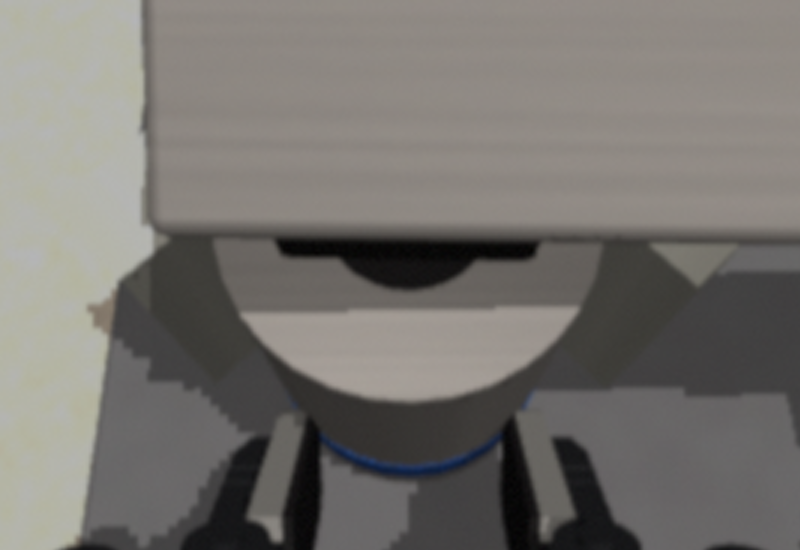

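Run:
```python
from h import *
p=loadpose('w7')
def c(uv): return (np.array(uv,float)+[360,300]+.5)/3-.5
rim=c([(217,270),(240,311),(265,345),(300,372),(350,394),(408,402),(465,394),(510,374),(550,345),(577,306),(597,270)])
W=w2f(onz('wrist',rim,.092,p))*1000
r=least_squares(lambda v:np.hypot(W[:,0]-v[0],W[:,1]-v[1])-27,[35,65]);print(r.x,r.fun.round(1))
V=w2f(onz('wrist',c([(120,281),(702,287)]),.078,p))*1000; print(V, V.mean(0)+[5.6,0,0])
V=w2f(onz('wrist',c([(217,380),(604,384)]),.012,p))*1000; print(V,V.mean(0)+[5.6,0,0])
# overlay seat V and circle at V mean
big=cv2.imread('pics/w7z.png');th=np.linspace(0,2*np.pi,120)
for cx,cy,col in ((r.x[0],r.x[1],(0,255,0)),):
    P=f2w(np.c_[cx+27*np.cos(th),cy+27*np.sin(th),0*th+92]/1000)
    for u in proj('wrist',P,p): cv2.circle(big,tuple(((u+.5)*3-.5-[360,300]).round().astype(int)),1,col,-1)
    P=f2w(np.c_[cx+27*np.cos(th),cy+27*np.sin(th),0*th+12]/1000)
    for u in proj('wrist',P,p): cv2.circle(big,tuple(((u+.5)*3-.5-[360,300]).round().astype(int)),1,(0,0,255),-1)
def pt(X): return tuple(((proj('wrist',f2w(np.array(X)/1000),p)[0]+.5)*3-.5-[360,300]).round().astype(int))
A=(35+38.18,65)
for s in (1,-1):
    e=(A[0]-43.84,65+s*43.84)
    for q1,q2 in (((*A,78),(*e,78)),((*e,78),(*e,12)),((*A,12),(*e,12))): cv2.line(big,pt(q1),pt(q2),(0,255,0),1)
cv2.imwrite('pics/w7o.png',big)
```

```text
[35.03796852 65.36167977] [ 0.1 -0.4 -0.1 -0.   0.1  0.1  0.1 -0.   0.  -0.4  0.1]
[[ 29.01144001 108.89872585  78.        ]
 [ 29.19731025  20.91917406  78.        ]] [34.70437513 64.90894996 78.        ]
[[ 30.10024606 108.72016718  12.        ]
 [ 30.35794196  21.65367882  12.        ]] [35.82909401 65.186923   12.        ]
```

View pics/w7o.png

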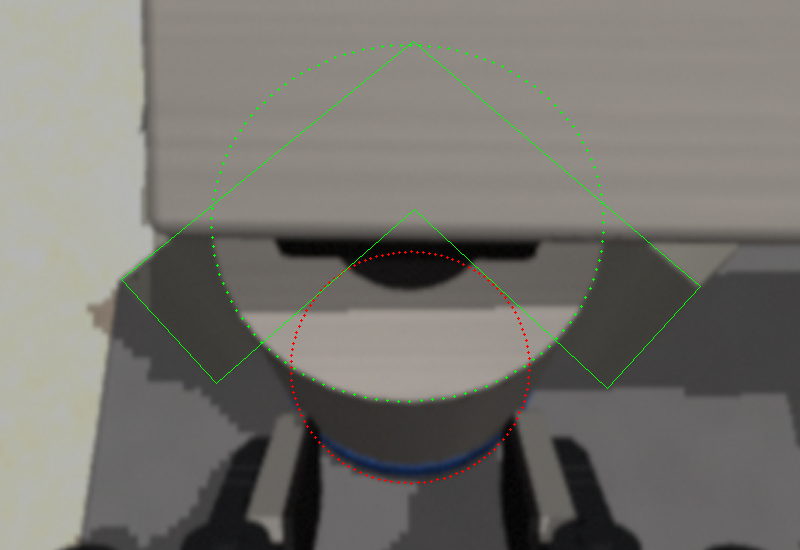

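The transducer now reads (35.0, 65.4) against the seat at (35, 65), with its foot tangent to both V faces. I'll back off and re-check.

Run:
```python
from h import *
arm.line_to(tip(.012,.0645,.0375),.05)
arm.line_to(tip(-.015,.0645,.038),.06)
print(arm.read_ft_force(), w2f(arm.read_tool_pos()+.073*XD)*1000)
snap('wrist','w8');p=loadpose('w8')
big=cv2.resize(cv2.imread('pics/w8.png'),None,fx=3,fy=3,interpolation=cv2.INTER_CUBIC)[200:750,360:1160].copy()
sh=np.array([360,200]);th=np.linspace(0,2*np.pi,120)
def pt(X): return tuple(((proj('wrist',f2w(np.array(X)/1000),p)[0]+.5)*3-.5-sh).round().astype(int))
for z,col in ((92,(0,255,0)),(12,(0,0,255))):
    for t in th: cv2.circle(big,pt((35+27*np.cos(t),65+27*np.sin(t),z)),1,col,-1)
A=(35+38.18,65)
for s in (1,-1):
    e=(A[0]-43.84,65+s*43.84)
    for q1,q2 in (((*A,78),(*e,78)),((*e,78),(*e,12)),((*A,12),(*e,12))): cv2.line(big,pt(q1),pt(q2),(0,255,0),1)
cv2.imwrite('pics/w8o.png',big);print(arm.read_time())
```

```text
[ 0.56017437 -1.00886489 -0.31383521] [[-14.52462023  64.38167161  38.19034039]]
21.7417
```

View pics/w8o.png

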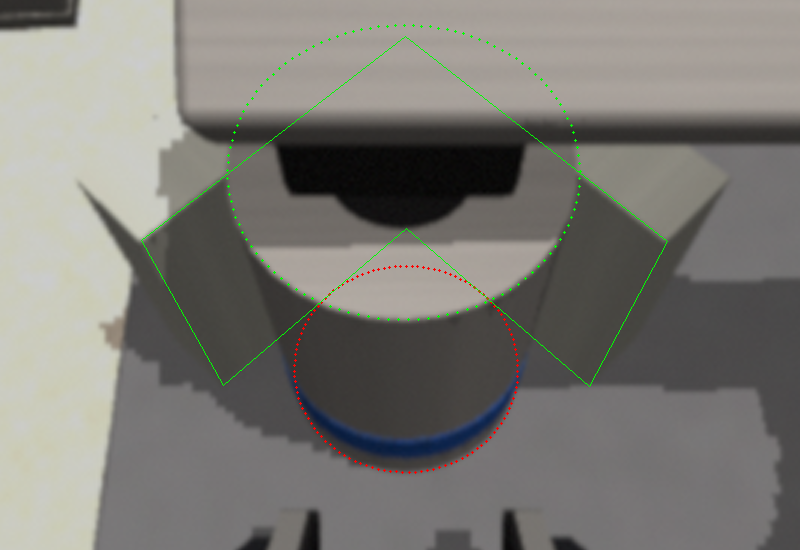

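```bash
cat >> h.py <<'E'
XS=np.array([.55031,.02306,.17096])
def qn(psi_deg):
    a=axis(); y=Rn.from_rotvec(a*np.radians(psi_deg)).apply(fR()[:,1]); return quat(-a,y)
E
python3 - <<'E'
from h import *
a=axis()
arm.line_to(tip(-.05,.0645,.038),.15); arm.line_to(tip(-.06,.0645,.17),.2)
arm.move_gripper(1.0)
print(arm.read_time(),arm.read_joint_positions())
k=arm.ik(XS+a*.12,qn(81.1)); print(k); 
arm.move_j(k); print(arm.read_time(),arm.read_joint_positions())
k2=arm.ik(XS+a*.0205,qn(81.1)); print(k2)
print(arm.ik(XS+a*.0205,qn(-50.7)))
snap('wrist','w9'); p=loadpose('w9'); print(proj('wrist',[XS],p))
t=cv2.imread('pics/w9.png'); u=proj('wrist',[XS],p)[0].round().astype(int)
cv2.circle(t,tuple(u),1,(255,0,255),-1); y0=max(0,u[1]-60);x0=max(0,u[0]-70)
cv2.imwrite('pics/w9z.png',cv2.resize(t[y0:y0+110,x0:x0+140],None,fx=5,fy=5,interpolation=cv2.INTER_CUBIC)); print(x0,y0)
E
```

```text
23.4917 [-0.04980594  0.55411563 -0.71559477  2.26357281  1.83165303  0.77749863
  2.40569968]
[ 0.47771463  0.40076882 -0.83556045  2.18326094  1.20546285  0.47168034
  1.61883624]
24.2667 [ 0.47727001  0.40076326 -0.83638929  2.18389084  1.2065044   0.47175076
  1.62017337]
[ 0.27585884  0.5827759  -0.57643951  2.17099276  1.67669522  0.4062674
  1.19114627]
[ 0.1442324   0.54755606 -0.38003667  2.17493525  1.71306004  0.29297389
 -1.16558502]
[[255.3729114  216.23952002]]
185 156
```

View pics/w9z.png

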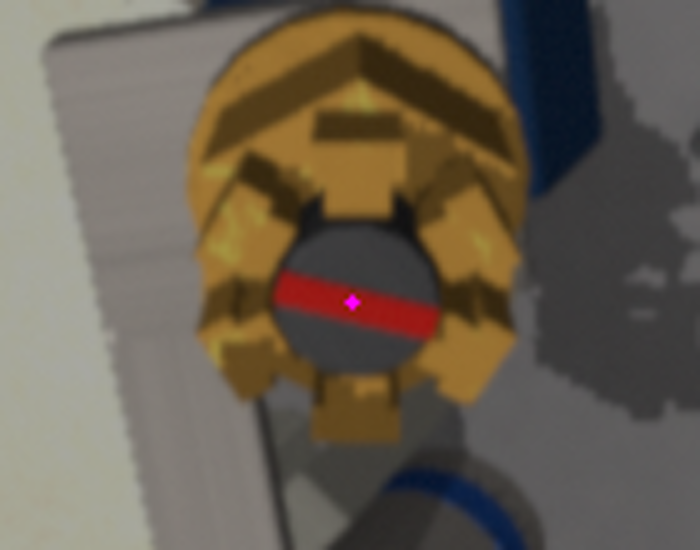

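View pics/w9.png

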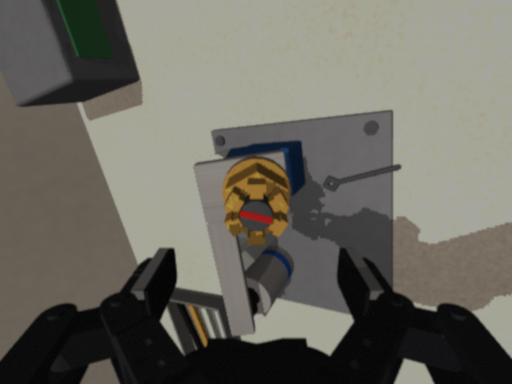

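Run:
```python
from h import *
obs=[('top',unz((473,287),(170,130)),None),('side',unz((234,250),(215,135)),None),('wrist',unz((285,360),(215,142),6.5),loadpose('w1')),('wrist',unz((357,298),(185,156),5),loadpose('w9'))]
for o in (obs,obs[2:]):
    X,e=tri(o);print(X,(w2f(X)*1000).round(1),np.round(e,1).tolist())
p=loadpose('w9');a=axis();ex=fR()[:,1];ey=np.cross(a,ex)
o,d=ray('wrist',unz([(279,288),(438,323)],(185,156),5),p);L=o+d*(((X-o)@a)/(d@a))[:,None];v=L[1]-L[0];print(np.linalg.norm(v),np.degrees(np.arctan2(v@ey,v@ex))%180)
B=unz([(360,178),(470,240),(470,365),(357,415),(247,365),(245,238)],(185,156),5)
o,d=ray('wrist',B,p);Q=o+d*(((X-a*.0025-o)@a)/(d@a))[:,None];w=Q-Q.mean(0);g=np.degrees(np.arctan2(w@ey,w@ex))%60;print(g,g.mean(),np.linalg.norm(w,axis=1),(Q.mean(0)-X+a*.0025)*1000)
```

```text
[0.55047923 0.02303148 0.17023184] [[-40.4 -84.2 170.2]] [[-0.1, 0.2], [0.1, 0.3], [-0.4, 0.7], [0.1, 1.4]]
[0.55207506 0.02315911 0.16775764] [[-38.8 -84.  167.8]] [[-0.1, -0.2], [-0.1, 0.2]]
0.02441866015389119 67.95616976545024
[50.55374613 52.31554175 49.96614068 50.79410647 52.91597629 49.9045966 ] 51.075017986534114 [0.01969699 0.01942829 0.02011262 0.01903037 0.0200372  0.01974598] [ 0.07470586  1.597815   -0.01869168]
```

```bash
sed -i 's/^XS=.*/XS=np.array([.5513,.0231,.1690])/' h.py
python3 - <<'E'
from h import *
a=axis()
def fm(): return np.array(arm.read_ft_force()).round(1), np.round(np.array(arm.read_wrist_torque())@a,3)
arm.line_to(XS+a*.06,.2,qn(81.1)); print(fm())
arm.line_to(XS+a*.0205,.08); print(arm.read_time(),fm(),arm.read_tool_pos()-(XS+a*.0205))
arm.move_gripper(0.3,40); print(arm.read_time(),arm.read_opening(),fm(),arm.read_joint_positions())
for i in range(5): arm.pause(.04); print(fm(),arm.read_wrist_torque())
snap('wrist','w10')
E
```

```text
(array([-0.1,  0.4, -0.4]), np.float64(-0.063))
25.4167 (array([-0.1,  0.6, -0.2]), np.float64(-0.048)) [-8.60397346e-05  3.32241618e-04  8.13387685e-04]
25.8333 0.5833179612584125 (array([-2.6, -0.3,  5.5]), np.float64(-0.058)) [ 0.34834757  0.61577588 -0.69163502  2.16835538  1.67352309  0.48151747
  1.20857608]
(array([-3.4,  0.5,  6. ]), np.float64(-0.079)) [-0.09375668  0.61332826 -0.16213213]
(array([-4. , -0.4,  6. ]), np.float64(-0.111)) [-0.00713704  0.61121404 -0.15216773]
(array([-3.9, -0.1,  5.5]), np.float64(-0.074)) [-0.08590439  0.57853113 -0.15049627]
(array([-4. , -0.3,  5.7]), np.float64(-0.096)) [-0.07708195  0.58146359 -0.17063134]
(array([-2.7, -0.3,  5.5]), np.float64(-0.046)) [-0.0631957   0.57388385 -0.10688552]
```

View pics/w10.png

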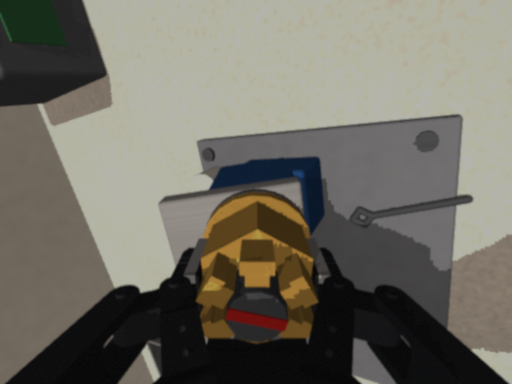

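```bash
cat >> h.py <<'E'
def rd(n=6):
    a=axis();T=[];Fs=[]
    for i in range(n):
        arm.pause(.015);T.append(np.array(arm.read_wrist_torque())@a);Fs.append(arm.read_ft_force())
    return np.mean(T),np.mean(Fs,0)
def psi_now():
    a=axis();y=Rn.from_quat(arm.read_eef_rot()).as_matrix()[:,1];ex=fR()[:,1];ey=np.cross(a,ex);return np.degrees(np.arctan2(y@ey,y@ex))
def depth(): return (np.array(arm.read_tool_pos())-XS)@axis()*1000
E
python3 - <<'E'
from h import *
a=axis();print(psi_now(),depth(),rd())
tot=0
for s in (10,10,10,7):
    tot+=s; arm.line_to(XS+a*(.0205-.004*np.radians(tot)),.0035,qn(81.1-tot))
    t,F=rd(); print(tot,round(psi_now(),2),round(depth(),2),round(t,3),F.round(1),round(arm.read_opening(),3),arm.read_time())
E
```

```text
81.10233320348675 21.120042220851424 (np.float64(-0.09208155963678055), array([-3.24914173, -0.46430703,  6.12318235]))
10 71.09 20.41 -0.12 [-3.9 -0.6  6.2] 0.577 26.6417
20 61.09 19.7 -0.116 [-3.8 -0.4  6.5] 0.573 27.0917
30 51.09 19.01 -0.109 [-3.7 -0.4  6.2] 0.574 27.5417
37 44.09 18.51 -0.107 [-3.8 -0.3  6.2] 0.579 27.9333
```

Run:
```python
from h import *
a=axis();tot=37
while tot<67:
    s=4;tot+=s; arm.line_to(XS+a*(.0205-.004*np.radians(tot)),.0015,qn(81.1-tot))
    t,F=rd(); print(tot,round(np.radians(tot),2),round(psi_now(),2),round(depth(),2),round(t,3),F.round(1),round(arm.read_opening(),3),arm.read_time())
    if abs(t+.11)>.12: break
snap('wrist','w11')
```

```text
41 0.72 40.1 18.24 -0.111 [-3.6 -0.6  6.2] 0.575 28.2833
45 0.79 36.09 17.95 -0.113 [-3.7 -0.3  6. ] 0.577 28.6333
49 0.86 32.09 17.67 -0.119 [-3.6 -0.8  6.3] 0.579 28.9833
53 0.93 28.1 17.55 -0.13 [-4.3 -0.3  7.4] 0.578 29.3333
57 0.99 24.11 17.49 -0.111 [-5.8 -0.9  9.4] 0.576 29.6833
61 1.06 20.12 17.46 -0.136 [-6.9 -0.9 11.4] 0.575 30.0333
65 1.13 16.12 17.43 -0.137 [-8.3 -1.1 13.3] 0.58 30.3833
69 1.2 12.13 17.38 -0.166 [-9.5 -1.7 15.8] 0.58 30.7333
```

View pics/w11.png

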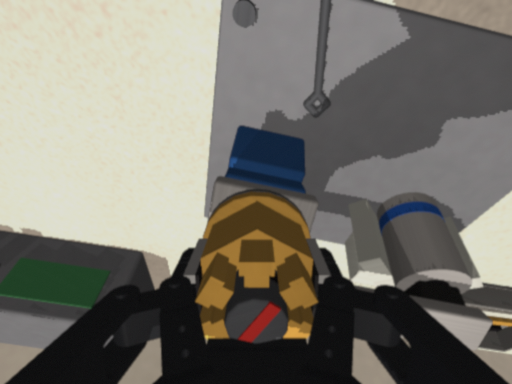

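Axial descent stopped at about 51° (0.90 rad), so the nut is snug there. That matches a first slot at about 72.5° total, 0.37 rad past snug. I'll finish at psi≈8.6° without pressing axially, and check the torque as I go.

```bash
python3 - <<'E'
from h import *
a=axis()
arm.line_to(XS+a*.01735-a*.0007,.002); t,F=rd(); print('relaxed',psi_now(),depth(),t,F.round(1))
for psi in (10.4,8.6):
    arm.line_to(XS+a*.0167,.002,qn(psi)); print('imm',np.array(arm.read_wrist_torque())@a); t,F=rd(10); print(psi,round(psi_now(),2),round(depth(),2),round(t,3),F.round(1),arm.read_time())
print(arm.read_wrist_torque(),arm.read_effort())
snap('wrist','w12'); snap('side','s12'); snap('top','t12')
E
python3 -c "
import cv2
t=cv2.imread('pics/w12.png')[180:350,170:350]; cv2.imwrite('pics/w12z.png',cv2.resize(t,None,fx=3.4,fy=3.4,interpolation=cv2.INTER_CUBIC))"
```

```text
relaxed 12.125381859446623 17.51017805544201 -0.0809197994199679 [-5.1 -0.8  8.3]
imm 0.006798795745461742
10.4 10.44 17.5 -0.049 [-4.5 -0.7  7.9] 31.775
imm -0.055574978022985826
8.6 8.63 17.53 -0.033 [-4.7 -1.   8. ] 32.1917
[-0.1541878   0.52699587 -0.09895804] [ -0.41953074 -31.93272114  -6.39458969  -9.63523507   0.89634782
  -0.03857447   0.03818488]
```

View pics/w12z.png

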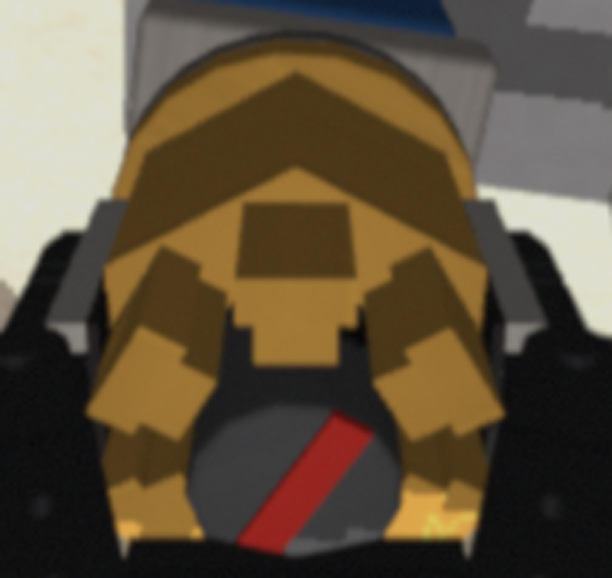

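```bash
python3 - <<'E'
from h import *
p=loadpose('w12');a=axis();ex=fR()[:,1];ey=np.cross(a,ex);off=(170,180);f=3.4
for P in (XS,XS-a*.003,XS+a*.003):
    o,d=ray('wrist',unz([(354,422),(262,548),(190,480),(402,485)],off,f),p);L=o+d*(((P-o)@a)/(d@a))[:,None];v=L[1]-L[0];print('line',np.degrees(np.arctan2(v@ey,v@ex))%180,np.linalg.norm(v)*1e3,'dia',np.linalg.norm(L[2]-L[3])*1e3)
# block symmetric feature points on crown: line between left and right block inner corners should be parallel to jaw
for s in ([(88,412),(505,415)],[(145,327),(437,330)],[(180,440),(412,440)]):
    o,d=ray('wrist',unz(s,off,f),p);L=o+d*(((XS-a*.005-o)@a)/(d@a))[:,None];v=L[1]-L[0];print('slot dir',(np.degrees(np.arctan2(v@ey,v@ex)))%60)
E
python3 -c "
import cv2
t=cv2.imread('pics/s12.png')[120:235,205:325]; cv2.imwrite('pics/s12z.png',cv2.resize(t,None,fx=5,fy=5,interpolation=cv2.INTER_CUBIC))"
```

```text
line 68.45406267482475 20.66207632099287 dia 24.116312697985826
line 68.45406267482473 21.371542226418853 dia 24.944385412363985
line 68.4540626748248 19.952610415566895 dia 23.28823998360767
slot dir 8.236879010420184
slot dir 8.03945640385502
slot dir 8.736810804527078
```

View pics/s12z.png

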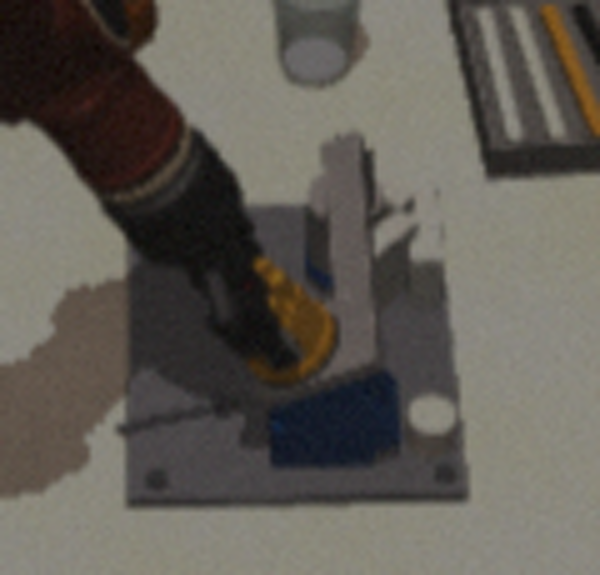

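Slot direction is about 8.3° against the hole's 8.45° (mod 60°), so they are aligned. Next I'll release, back off along the stud axis and check that it is snug.

Run:
```python
from h import *
a=axis()
arm.move_gripper(1.0); print(arm.read_time(),rd(3))
arm.line_to(XS+a*.02,.1); arm.line_to(XS+a*.14,.2)
snap('wrist','w13'); print(arm.read_time(),psi_now(),arm.read_ft_force())
snap('top','t13')
t=cv2.imread('pics/w13.png'); u=proj('wrist',[XS],loadpose('w13'))[0].round().astype(int); x0,y0=u[0]-60,u[1]-60; print(x0,y0)
cv2.imwrite('pics/w13z.png',cv2.resize(t[y0:y0+110,x0:x0+120],None,fx=5,fy=5,interpolation=cv2.INTER_CUBIC))
```

```text
32.7917 (np.float64(0.0019621867535829073), array([-0.28358078,  0.16620522,  0.07359899]))
33.8917 8.573925643093014 [-0.22906678 -1.30005829 -0.1380059 ]
198 148
```

View pics/w13z.png

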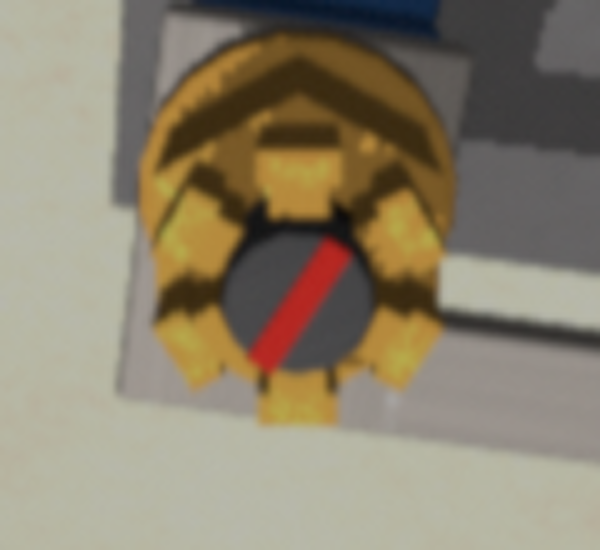

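View pics/w13.png

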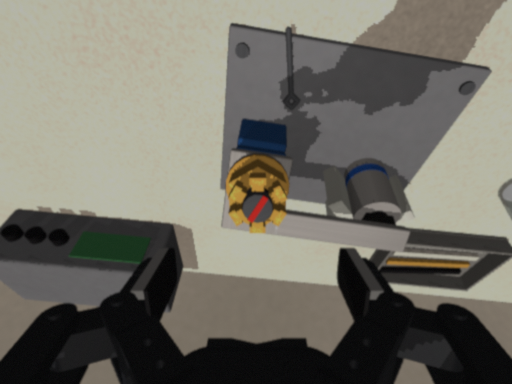

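Run:
```python
from h import *
p=loadpose('w13');a=axis();ex=fR()[:,1];ey=np.cross(a,ex);off=(198,148)
def ang(pts,P):
    o,d=ray('wrist',unz(pts,off,5),p);return o+d*(((P-o)@a)/(d@a))[:,None]
L=ang([(340,247),(261,364)],XS);v=L[1]-L[0];print('line',np.degrees(np.arctan2(v@ey,v@ex))%60)
Q=ang([(298,185),(400,233),(402,352),(299,402),(200,352),(200,233)],XS-a*.004);w=Q-Q.mean(0);g=np.degrees(np.arctan2(w@ey,w@ex))%60;print('slots',(g-30)%60,((g-30)%60).mean(),np.linalg.norm(w,axis=1))
print('crown-centre offset',(Q.mean(0)-XS+a*.004)*1000)
arm.movep(tip(-.085,.0645,.13),QP)
arm.line_to(tip(-.075,.0645,.05),.15)
snap('wrist','w14'); print(arm.read_time())
big=cv2.resize(cv2.imread('pics/w14.png'),None,fx=3,fy=3,interpolation=cv2.INTER_CUBIC)[0:600,360:1160]
cv2.imwrite('pics/w14z.png',big)
```

```text
line 6.515963279584398
slots [ 9.60398135 11.91323287  7.54312506  8.28784464 10.38584652  5.34615808] 8.84669808500127 [0.01856838 0.01920957 0.01971362 0.01925912 0.0193749  0.01918263]
crown-centre offset [ 0.30156513 -0.05631982  0.16202244]
36.3083
```

View pics/w14z.png

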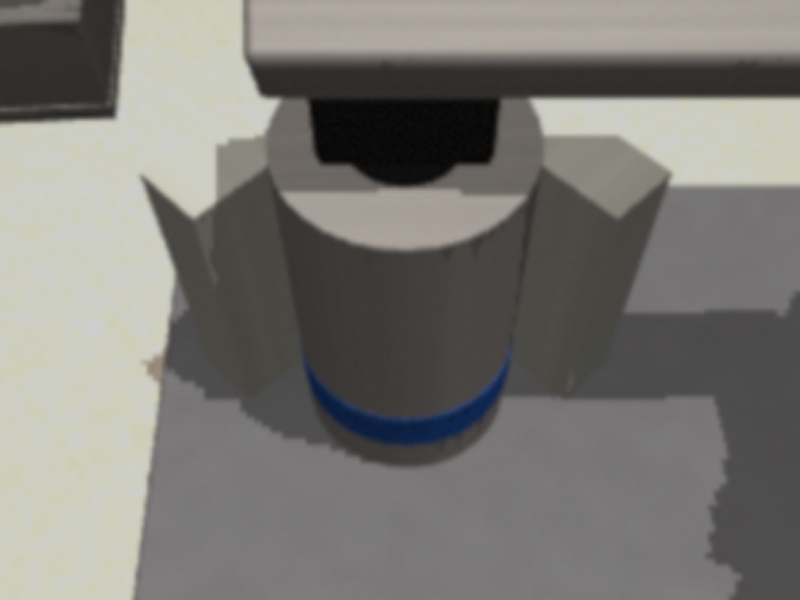

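Run:
```python
from h import *
def c(uv,sh): return (np.array(uv,float)+sh+.5)/3-.5
for n,uv,sh in (('w8',[(288,193),(516,193)],[360,200]),('w14',[(318,162),(494,162)],[360,0])):
    for z in (.090,.092,.094,.096,.098):
        V=w2f(onz('wrist',c(uv,sh),z,loadpose(n)))*1000; print(n,z,V[:,:2].round(1).tolist(),'w',round(V[0,1]-V[1,1],2))
```

```text
w8 0.09 [[30.5, 82.8], [30.5, 47.7]] w 35.1
w8 0.092 [[29.1, 82.4], [29.2, 48.0]] w 34.46
w8 0.094 [[27.8, 82.1], [27.8, 48.3]] w 33.82
w8 0.096 [[26.4, 81.7], [26.4, 48.6]] w 33.18
w8 0.098 [[25.0, 81.4], [25.1, 48.9]] w 32.54
w14 0.09 [[31.4, 82.1], [31.4, 48.0]] w 34.15
w14 0.092 [[29.1, 81.8], [29.2, 48.2]] w 33.59
w14 0.094 [[26.9, 81.5], [26.9, 48.5]] w 33.03
w14 0.096 [[24.7, 81.2], [24.7, 48.8]] w 32.47
w14 0.098 [[22.4, 80.9], [22.5, 49.0]] w 31.91
```

The descent matched the nut's pitch at constant axial force until 51.5°, then stopped dead while the nut kept turning. That puts snug at 0.90 rad and the nut 0.37 rad past it. The last view shows the transducer centred in the V under the pad and the gripper clear, so I'm handing in.

Run:
```python
from h import *
from station import ticket
print(arm.read_time(),arm.read_ft_force()); print(ticket.finish_job())
```

```text
36.3083 [-0.63738922  0.51992722 -0.84357765]
the job is handed in; nothing more can be done
None
```

I pushed the transducer home, tightened the nut to the first slot in line, let go and handed the job in at 36.3 s of the 64 s. No verdict was reported.

- **Transducer:** The first push left it stuck on the left face, 2.7 mm short in x and 2.6 mm off-centre. I mended that by straddling it with part-open fingers. It then measured (35.0, 65.4) mm against the seat at (35, 65). The last view, after tightening, showed it upright and centred in the V under the pad.
- **Nut:** I turned it about 72.5° (1.27 rad) clockwise in one grip. Its downward travel stopped at about 51° (0.90 rad), which I took as snug, so it ended about 0.37 rad past snug.
- **Slot alignment:** With the nut still gripped, the slot read about 8.3° and the hole 8.5°. After release, a coarser view gave 8.8° and 6.5°, still inside the 5.7° (0.1 rad) limit.
- **Clearance:** The robot was touching nothing at hand-in. The cotter pin was in place in the later views; I did not measure the other bystanders for movement.

**What disagreed:** The wrist torque never showed the expected rise from 0.06 to 0.26 N m at snug. That call therefore rests on the travel stopping, the steady rise in axial force, and the pad's position in the pictures, which fitted contact only roughly.

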